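# Latch the shoe-care case

### The job

The shoe-care case on the hallway bench was left ajar. Push its front shell shut, swing the latch's wire loop over so that it drops behind the keeper hook, then press the lever over until it lies flat and the latch holds the case tightly shut. Leave the other things on the bench and on the case where they are.

Things in the scene. Friction and masses are not known exactly. Their poses are not given: they have to be found in the camera images.
- case: Pale wooden case on the bench (does not budge): 230 mm wide (y), top 150 mm high. Origin on the bench under the lever's pivot; x points away from the robot's side, z up. Fixed rear part x = -36 to 70 mm; front shell, facing the robot, x = -70 to -36 mm when shut, outer face flat within 3 mm. The steel draw latch crosses the seam on the top, within y = -19 to 19 mm; the rest is bare but for a tin.
- front_shell (a joint): Front shell angle, rad: 0 shut against a firm stop, grows as its top leans toward the robot (starts 0.2 to 0.3, stop at 0.45). Hinge line along y at x = -36, z = 14 mm of the case. Stiff hinge: it stays where left and takes 3 to 6 N at its top to move. While it is ajar the keeper is out of the loop's reach.
- shell_top_edge (a point): Middle of the top outer edge of the front shell (at x = -70, y = 0, z = 150 mm of the case when shut).
- lever (a joint): Latch lever angle, rad: 0 closed, flat against its stop, pointing away from the keeper (case +x); pi/2 upright; starts 1.9 to 2.35, leaning toward the front shell. Steel plate 22 mm wide (y), 45 mm from pivot to tip, 3 mm thick; light friction (about 1 N at its tip) holds it where it is left.
- lever_pivot (a point): Pivot axis of the lever (along the case's y), 14 mm above the case's top.
- lever_tip (a point): Middle of the free end of the lever, 45 mm from the pivot.
- wire_loop (a joint): Loop's angle on the lever, rad. (wire_loop minus lever) is its elevation: 0 level toward the keeper (case -x), pi/2 upright, more when leaning back over the rear part. Starts within 0.1 of its stop, 4.1, leaning back, and once past upright falls freely to either side. With the lever as it starts and the shell shut, a loop tipped forward drops behind the keeper.
- loop_bar (a point): Middle of the cross bar of the wire loop. The loop is a U of 4 mm steel wire: two legs 34 mm apart straddle the lever (which passes freely between them), pivoted on the lever 16 mm from the lever's own pivot, 57 mm from there to the bar. Bar along the case's y. With the lever upright or further back the bar may fall short, onto the keeper's lip.
- keeper (a joint): How far the sprung keeper is drawn toward the lever, m: 0 at rest, about 0.0035 when latched (spring 12 N/mm). Swinging the lever over draws the hooked bar under the lip and then the keeper; it takes some 3 to 6 N at the lever's tip, and past the centre the spring holds the lever down.
- keeper_seat (a point): Where the bar's middle sits in the keeper hook on the front shell; when shut at x = -44, z = 156 mm of the case, axes as the case's. Steel hook 20 mm wide (y): plate 2 mm below this point, reaching 28 mm to -x; post's face 2 mm to +x; lip over the point (underside 3.5 mm, top 6.5 mm above it), ending 5 mm to -x. The bar comes down beyond the lip's end and is then drawn under it.
- small_tin: Bystander: small steel tin, 55 mm wide, 20 mm high, standing on the case's top near its +y end (case y 75 to 90 mm, x 15 to 40 mm). Origin at its underside.
- polish_tin: Bystander: polish tin, 75 mm wide, 24 mm high, on a wooden turntable 260 mm wide and 26 mm high beside the case. Origin at its underside.
- round_brush: Bystander: round brush with a wooden knob, 66 mm wide, 75 mm high, on the turntable. Origin at its underside.
- glass_bowl: Bystander: small glass bowl, 90 mm wide, 40 mm high, on the turntable. Origin at its underside.
- bottle_opener: Bystander: flat steel bottle opener, 150 mm long, 5 mm thick, on the bench in front of the case. Origin at its underside.
- clog: Bystander: black plastic clog, 275 mm long, 75 mm high, on the other side of the case from the turntable. Origin at its underside.

How it is judged:
On the way, in this order (a step that is already met when the one before it is completed fails the run):
1. the front shell is pushed shut (within 0.04 rad) (value of joint front_shell below 0.04 rad), for 0.1 s.
2. the loop's bar lies behind the keeper, below its lip, the lever still up (x of loop_bar in the frame of keeper_seat between -0.03 and 0.003 m and z of loop_bar in the frame of keeper_seat between -0.005 and 0.005 m and value of joint lever above 1 rad), for 0.1 s.
At the end, for the whole second after the job is handed in: Front shell shut (within 0.02 rad), loop's bar in the keeper hook (within 5 mm of its seat), lever flat (within 0.1 rad of its stop) and the keeper drawn by more than 2 mm, so that the latch is tight (value of joint lever below 0.1 rad and value of joint front_shell below 0.02 rad and value of joint keeper above 0.002 m and distance between loop_bar and keeper_seat below 0.005 m); the robot touches nothing.
It fails at once if a bystander (tins, brush, bowl, opener, clog) is moved more than 30 mm (distance of any of polish_tin, round_brush, glass_bowl, small_tin, bottle_opener, clog from where it was at the start of the episode above 0.03 m).
It also fails if it takes over 45 s, if anything falls off the work surface, if the arm or the gripper's body presses on something with over 40 N, if the wrist force passes 120 N, or if a joint passes its speed limit or range.

### The arm

A 6-joint arm with a two-finger parallel gripper is mounted at the origin on the work surface. World frame = base frame: x ahead of the robot, y to its left, z up, the work surface at z = 0. Lengths are in m, angles in rad, forces in N, time in s.
With the tool pointing down it reaches from about 0.3 to 0.75 m from the base axis. Payload 8.5 kg.
Tool frame: the origin (TCP) lies at the very end of the fingers, on their centre line; the grasp point (between the pads) lies 19 mm behind it; z points along the fingers, y is the line along which they close (so a half turn about z gives the same grasp; the last joint's range is limited). The gripper opens to 85 mm and grips with 20 to 120 N. Pads are 22 mm wide; open, the fingers measure 114 mm over their backs; the gripper's body (76 mm by 85 mm) begins 54 mm behind the grasp point. The pads swing forward as they close: fully open they stand 13 mm farther back than shut.
Start: joints at [-1.561, 0.381, 1.297, -0, 1.464, -0.215], TCP at [0.123, -0.536, 0.231] pointing down, gripper open.
Joint ranges: [-3.11, 3.11], [-0.89, 2.33], [0.22, 2.48], [-1.42, 4.56], [0.17, 2.85], [-2.88, 2.88]. Speed limits (rad/s): [2.39, 2.39, 3.14, 3.14, 3.14, 3.14].

### API

Orientations are given as a unit quaternion [w, x, y, z].
In Python, from workcell import r gives the robot as it stands.
- The arm moves only by the shell command python3 -m creep 'ROWS'. ROWS is JSON, a list of rows, each a list of 5 numbers: the shift along the world's x, y, z in cm, then the turn about the world's z in degrees, then the opening, from 0 (shut) to 1 (fully open). In form: [[dx, dy, dz, twist, grip], ...]. A call has exactly 5 rows; each row shifts and turns the commanded pose from where the row before left it; what a row does not reach is not made up. A row lasts 1/10 s, in which the tool goes at most 50 mm and 8.59 degrees, less where a joint would pass 70% of its speed; a pose out of reach is approached as far as the arm can. A call with a gripper value outside its range is refused whole. The fingers move at their own pace and stop on an object; the grip force is fixed at half the most. Time passes only in rows, so rows that do not move let the fingers close, or fill a call up. It gives the time, the measured TCP pose, the force, the opening and the grip force at its end, in the units of the state.
- r.read_state(): the state, without advancing time (a new reading comes with each control period).
- r.read_camera(name): name is "scene" or "top" or "wrist"; returns (picture, depth): 384x512x3 uint8, red, green, blue; 384x512 float32, m along the optical axis (not along the pixel's ray), 0 where there is no reading.
- r.get_calibration(name): a dict with "vertical_fov" (degrees; the focal length in pixels is half the picture's height over the tangent of half this angle, whatever the lens; pixels are square), "cx", "cy" (the principal point, pixels), "R" (3x3) and "t" (3): a world point X has camera coordinates R X + t. Camera axes: x right, y down, z forward; pixel columns grow to the right and rows downward; lengths in m; the calibration is good to about 2 mm. A picture is of the moment at which its call begins: read the wrist's pose just before it. get_calibration takes no time and is no camera call; for the wrist camera it gives the pose at the moment of the call.
- r.hand_in(): hands the job in; it is judged then, once.
The state is a dict: "time": time; "q": joint angles; "qvel": joint speeds; "joint_efforts": joint torques, N m; "position": TCP position; "orientation": TCP orientation; "force": force on the tool from outside, world axes, zero at the start; "torque": the same for the moment, N m; "gripper_width": finger opening in m; "gripper_force": force on a finger pad.
Only numpy, scipy, OpenCV 4.12 (cv2) and the standard library are available. Lean on these libraries where they do the work, as an engineer would, in place of code of your own. Each camera call takes 0.05 s, during which the arm holds its last target. There are 200 camera calls.

## Working session

There is one attempt and no reset: what is moved stays moved. The work goes in short steps, Python scripts to look and compute and a shell command to move; the robot and the scene stay as the last step left them, time stands still between calls to the robot, and variables do not carry over. Pictures are saved under pics/ and viewed, at most 10 in all, crops included, and the job is handed in when it is done.

```bash
mkdir -p pics
cat > h.py <<'E'
import numpy as np, cv2
from workcell import r
def look(n):
    c=r.get_calibration(n); p,d=r.read_camera(n); return c,p,d
def cloud(c,d):
    f=d.shape[0]/2/np.tan(np.radians(c["vertical_fov"])/2)
    v,u=np.mgrid[:d.shape[0],:d.shape[1]]
    P=np.stack([(u-c["cx"])/f*d,(v-c["cy"])/f*d,d],-1)
    return (P-np.array(c["t"]))@np.array(c["R"])
E
python3 - <<'E'
from h import *
s=r.read_state();print(s["time"],s["position"],s["orientation"])
ims=[]
for n in("scene","top"):
    c,p,d=look(n);np.savez(n,p=p,d=d,P=cloud(c,d));ims.append(p);print(n,c)
cv2.imwrite("pics/a.png",ims[0][...,::-1]);cv2.imwrite("pics/b.png",ims[1][...,::-1])
E
```

```text
0.0 [ 0.12258302 -0.53586028  0.23070977] [-7.40508493e-04  9.93690279e-01  1.12156483e-01  6.87411136e-05]
scene {'vertical_fov': 46.88957543993708, 'cx': 251.52985003329206, 'cy': 193.10205416840776, 'R': array([[-0.90552791,  0.4240313 ,  0.01471925],
       [ 0.35829724,  0.78281156, -0.50875254],
       [-0.2272494 , -0.45541576, -0.86078697]]), 't': array([ 0.48683759, -0.142118  ,  1.80242909])}
top {'vertical_fov': 50.69575381789354, 'cx': 252.71860079976014, 'cy': 194.76163855736934, 'R': array([[ 0.00819663, -0.99980245, -0.01810712],
       [-0.99586211, -0.00652272, -0.09064275],
       [ 0.09050674,  0.01877516, -0.99571885]]), 't': array([1.17911650e-03, 5.40922835e-01, 1.30175368e+00])}
```

View pics/a.png

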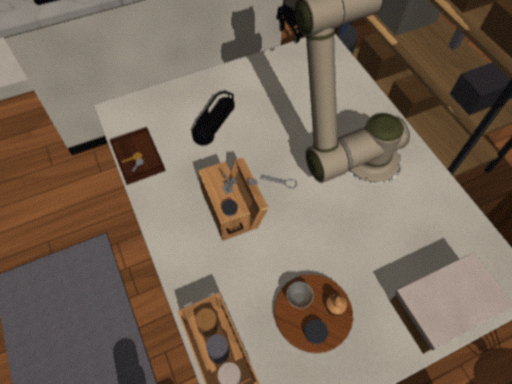

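View pics/b.png

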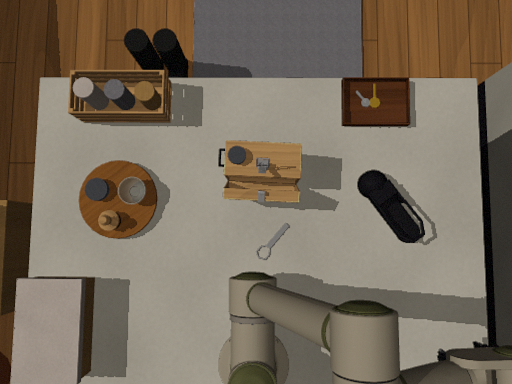

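The top view shows the case at about pixel (262,172), with its front shell ajar toward the robot. The tin is at (237,155), the latch at (262,165) and the opener at (275,240).

Run:
```python
from h import *
z=np.load("top.npz");P=z["P"];p=z["p"]
sub=np.zeros(P.shape[:2],bool);sub[130:215,212:312]=1
m=sub&(abs(P[...,2]-.150)<.006)
Q=P[m];print(len(Q),Q.min(0),Q.max(0))
rear=m.astype(np.uint8);n,l,st,ce=cv2.connectedComponentsWithStats(rear)
for i in range(1,n):
    if st[i,4]>20:
        q=P[l==i];print(st[i],q.mean(0),cv2.minAreaRect((q[:,:2]*1000).astype(np.float32)))
m2=sub&(P[...,2]>.158)
for v,u in np.argwhere(m2): print(u,v,P[v,u].round(3),end=';')
im=cv2.resize(p[130:215,205:315],None,fx=7,fy=7,interpolation=cv2.INTER_CUBIC);cv2.imwrite("pics/c.png",im[:,:,::-1])
```

```text
2372 [ 0.52357238 -0.14084613  0.14402555] [0.6953067  0.09167427 0.15595427]
[ 224  140   78   39 2221] [ 0.63773374 -0.03437152  0.14945795] ((638.6613159179688, -25.1314697265625), (229.91917419433594, 106.43760681152344), 87.5869369506836)
[257 159  11   4  36] [ 0.63250178 -0.02437261  0.15132706] ((632.2105102539062, -24.09024429321289), (10.14730453491211, 29.87172508239746), 0.7761867046356201)
[253 189  14   7  51] [ 0.53816094 -0.01775685  0.14927302] ((538.3257446289062, -17.131145477294922), (38.822235107421875, 17.88990592956543), 89.47926330566406)
243 130 [ 0.421 -0.02   1.345];221 132 [ 0.421 -0.02   1.345];299 132 [ 0.421 -0.02   1.345];280 140 [ 0.421 -0.02   1.345];239 141 [ 0.421 -0.02   1.345];296 142 [ 0.421 -0.02   1.345];246 144 [ 0.421 -0.02   1.345];236 145 [0.675 0.053 0.167];262 145 [ 0.421 -0.02   1.345];233 146 [0.671 0.062 0.171];234 146 [0.672 0.059 0.167];235 146 [0.672 0.056 0.167];236 146 [0.671 0.053 0.173];237 146 [0.674 0.05  0.161];238 146 [0.671 0.047 0.173];239 146 [0.672 0.044 0.168];240 146 [0.671 0.041 0.172];290 146 [ 0.421 -0.02   1.345];
[... 11667 characters left out ...]
21 -0.02   1.345];212 177 [ 0.421 -0.02   1.345];261 178 [ 0.421 -0.02   1.345];234 181 [ 0.421 -0.02   1.345];280 182 [ 0.421 -0.02   1.345];285 182 [ 0.421 -0.02   1.345];283 185 [ 0.421 -0.02   1.345];235 187 [ 0.421 -0.02   1.345];293 189 [ 0.421 -0.02   1.345];300 189 [ 0.421 -0.02   1.345];264 190 [ 0.421 -0.02   1.345];289 199 [ 0.421 -0.02   1.345];301 201 [ 0.421 -0.02   1.345];215 202 [ 0.421 -0.02   1.345];284 204 [ 0.421 -0.02   1.345];240 205 [ 0.421 -0.02   1.345];223 207 [ 0.421 -0.02   1.345];214 208 [ 0.421 -0.02   1.345];308 212 [ 0.421 -0.02   1.345];273 213 [ 0.421 -0.02   1.345];232 214 [ 0.421 -0.02   1.345];245 214 [ 0.421 -0.02   1.345];267 214 [ 0.421 -0.02   1.345];
```

View pics/c.png

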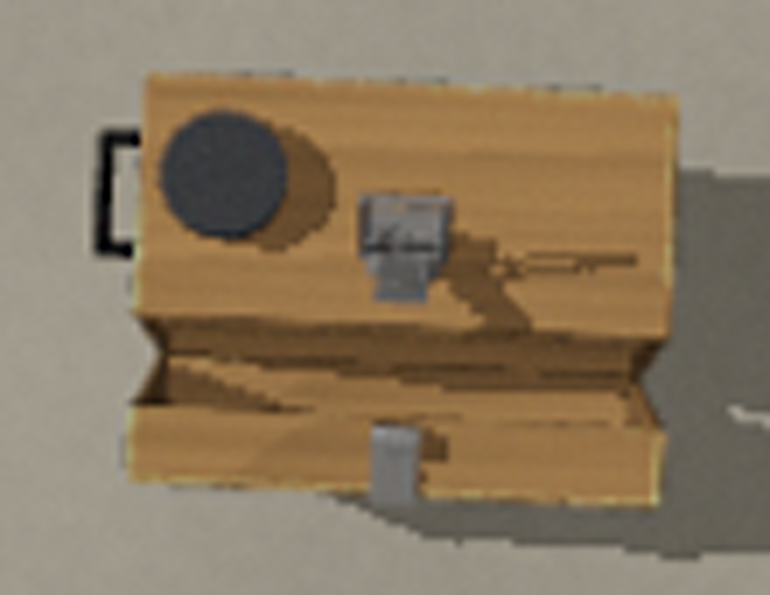

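Measurements, checked against the given sizes:
- **Case:** origin is about (0.622, -0.024) with yaw about -2.4°. The rear top measures 230×106 mm at z 0.150, which matches.
- **Latch:** lever tip is at about (0.591, z 0.197), so the lever angle is about 2.33. The loop bar is at about (0.625, z 0.231).

I'll approach the shell at y≈-0.095, clear of the latch.

```bash
python3 -m creep '[[2.8,3.4,0,-4,0],[2.8,3.4,0,-4,0],[2.8,3.4,0,-4,0],[2.8,3.4,0,-3.5,0],[2.8,3.4,0,0,0]]'
python3 -m creep '[[2.8,3.4,0,0,0],[2.8,3.4,0,0,0],[2.8,3.4,0,0,0],[2.8,3.4,0,0,0],[2.8,3.4,0,0,0]]'
```

```text
time: 0.6
position: [0.2633, -0.3645, 0.2311]
orientation: [-0.0, 1.0, -0.024, -0.0]
force: [1.2, 0.0, -0.9]
gripper_width: 0.012
gripper_force: 0.0
time: 1.1
position: [0.4033, -0.1945, 0.2312]
orientation: [-0.0, 1.0, -0.023, -0.0]
force: [0.7, -0.3, 1.1]
gripper_width: -0.0002
gripper_force: 0.0
```

Now forward to x 0.485, y -0.095, then down to z 0.11.

```bash
python3 -m creep '[[2.7,3.3,0,0,0],[2.7,3.3,0,0,0],[2.6,3.3,-2,0,0],[0,0,-4,0,0],[0,0,-4,0,0]]'
python3 -m creep '[[0,0,-2,0,0],[1,0,0,0,0],[1,0,0,0,0],[0.5,0,0,0,0],[0.5,0,0,0,0]]'
```

```text
time: 1.6
position: [0.4831, -0.0959, 0.1302]
orientation: [0.0, 1.0, -0.022, 0.001]
force: [0.4, -1.0, -0.2]
gripper_width: -0.0002
gripper_force: 0.0
time: 2.1
position: [0.513, -0.0974, 0.1132]
orientation: [0.001, 1.0, -0.023, -0.0]
force: [-8.0, -0.7, 6.3]
gripper_width: -0.0001
gripper_force: 4.1
```

```bash
python3 -m creep '[[0.5,0,0,0,0],[0.5,0,0,0,0],[0.5,0,0,0,0],[0.5,0,0,0,0],[0.3,0,0,0,0]]'
```

```text
time: 2.6
position: [0.5366, -0.0975, 0.1131]
orientation: [0.001, 1.0, -0.023, 0.001]
force: [-5.4, -0.8, 3.6]
gripper_width: -0.0001
gripper_force: 2.6
```

```bash
python3 -m creep '[[0.2,0,0,0,0],[0.2,0,0,0,0],[0.2,0,0,0,0],[0.1,0,0,0,0],[0,0,0,0,0]]'
```

```text
time: 3.1
position: [0.5378, -0.0973, 0.1128]
orientation: [0.0, 1.0, -0.023, -0.006]
force: [-33.9, -4.2, 21.1]
gripper_width: 0.0
gripper_force: 17.4
```

The shell is at its firm stop. I'll retract, go up and over to behind the loop, and check with the camera on the way.

```bash
python3 -m creep '[[-2,0,0,0,0],[-2,0,3,0,0],[0,0,4.5,0,0],[0,0,4.5,0,0],[0,0,4.5,0,0]]'
python3 -m creep '[[3.5,0,1.5,0,0],[3.5,0,0,0,0],[3.5,2,0,0,0],[3.5,2.5,0,0,0],[3,2.7,0,0,0]]'
python3 - <<'E'
from h import *
z=np.load("top.npz")
c,p,d=look("top");P=cloud(c,d);print(r.read_state()["position"])
for v in range(180,206,2): print(v,[P[v,u].round(3).tolist() for u in (250,285)])
c,p,d=look("scene");im=cv2.resize(p[150:250,190:290],None,fx=6,fy=6,interpolation=cv2.INTER_CUBIC);cv2.imwrite("pics/d.png",im[:,:,::-1])
E
```

```text
time: 3.6
position: [0.5029, -0.0971, 0.2797]
orientation: [0.0, 1.0, -0.023, 0.002]
force: [0.4, -0.1, -0.1]
gripper_width: 0.0003
gripper_force: 0.0
time: 4.1
position: [0.6745, -0.0243, 0.2923]
orientation: [0.0, 1.0, -0.023, 0.001]
force: [0.4, -0.6, -0.0]
gripper_width: 0.0002
gripper_force: 0.0
[ 0.67704633 -0.01991177  0.29077591]
180 [[0.519, 0.0, 0.579], [0.574, -0.093, 0.151]]
182 [[0.515, 0.0, 0.578], [0.569, -0.093, 0.146]]
184 [[0.511, -0.0, 0.582], [0.562, -0.093, 0.147]]
186 [[0.507, 0.0, 0.578], [0.556, -0.093, 0.15]]
188 [[0.503, -0.0, 0.582], [0.551, -0.093, 0.147]]
190 [[0.499, -0.0, 0.581], [0.546, -0.094, 0.134]]
192 [[0.496, -0.0, 0.581], [0.546, -0.097, 0.074]]
194 [[0.492, -0.0, 0.582], [0.546, -0.102, 0.002]]
196 [[0.488, -0.0, 0.585], [0.54, -0.102, -0.002]]
198 [[0.484, -0.0, 0.587], [0.533, -0.102, -0.001]]
200 [[0.48, -0.0, 0.583], [0.526, -0.102, 0.001]]
202 [[0.476, -0.0, 0.587], [0.519, -0.102, 0.003]]
204 [[0.472, -0.0, 0.587], [0.513, -0.102, -0.002]]
```

View pics/d.png

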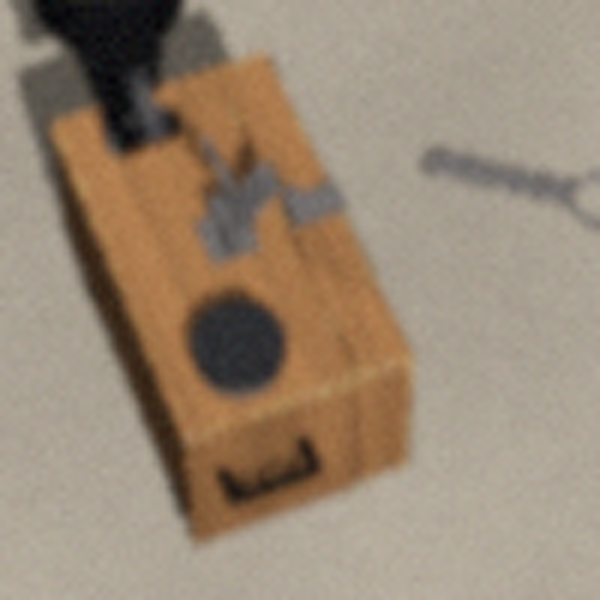

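The shell now reads as shut: its edge is at x 0.549, as expected. The loop still stands back near (215,160) in the crop. I'll drop down behind the bar and push it forward.

```bash
python3 -m creep '[[0,-0.4,-3,0,0],[0,0,-3,0,0],[0,0,-1.4,0,0],[-1.5,0,0,0,0],[-1.5,0,0,0,0]]'
python3 -m creep '[[-1,0,0,0,0],[-1,0,0,0,0],[-0.8,0,0,0,0],[-0.8,0,0,0,0],[0,0,0,0,0]]'
```

```text
time: 4.7
position: [0.6425, -0.0294, 0.2177]
orientation: [0.0, 1.0, -0.023, 0.001]
force: [0.4, 0.2, 0.6]
gripper_width: 0.0003
gripper_force: 0.0
time: 5.2
position: [0.6061, -0.0292, 0.218]
orientation: [0.0, 1.0, -0.023, 0.0]
force: [-0.8, -0.9, -0.3]
gripper_width: -0.0001
gripper_force: 0.0
```

Run:
```python
from h import *
c,p,d=look("scene");print(r.read_state()["position"]);im=cv2.resize(p[150:220,205:275],None,fx=8,fy=8,interpolation=cv2.INTER_CUBIC);cv2.imwrite("pics/e.png",im[:,:,::-1])
```

```text
[ 0.60656352 -0.0292159   0.21780496]
```

View pics/e.png

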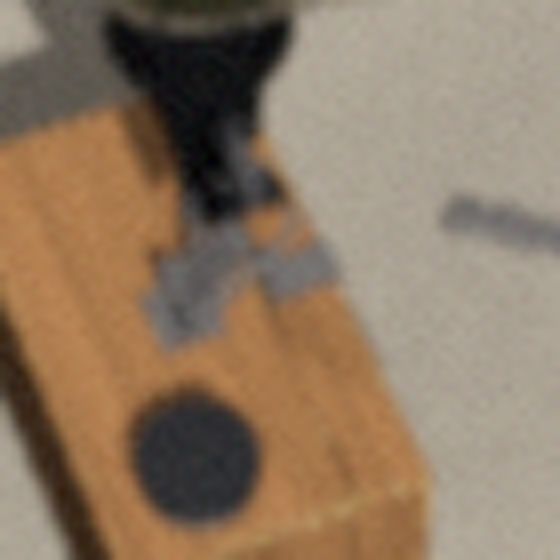

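The loop seems to have fallen toward the keeper, with a leg visible near (285,225). I'll lift off, move to the front side and check.

```bash
python3 -m creep '[[0,0,3,0,0],[-3,0.3,2,0,0],[-4.5,0,0,0,0],[-4.5,0,0,0,0],[-4.5,0,0,0,0]]'
python3 - <<'E'
from h import *
c,p,d=look("top");P=cloud(c,d);print(r.read_state()["position"])
for u in range(254,272,2): print(u,[(round(float(P[v,u][0]),3),round(float(P[v,u][2]),3)) for v in range(164,188,2)],round(float(P[176,u][1]),3))
im=cv2.resize(p[145:205,230:290],None,fx=9,fy=9,interpolation=cv2.INTER_CUBIC);cv2.imwrite("pics/f.png",im[:,:,::-1])
E
```

```text
time: 5.75
position: [0.4403, -0.0261, 0.2673]
orientation: [0.0, 1.0, -0.023, 0.0]
force: [-0.3, 0.1, 1.0]
gripper_width: 0.0002
gripper_force: 0.0
[ 0.43411399 -0.02474342  0.26689385]
254 [(0.622, 0.15), (0.616, 0.148), (0.609, 0.152), (0.604, 0.148), (0.597, 0.153), (0.592, 0.148), (0.585, 0.154), (0.579, 0.152), (0.574, 0.147), (0.568, 0.147), (0.562, 0.146), (0.556, 0.149)] -0.001
256 [(0.621, 0.151), (0.612, 0.175), (0.605, 0.178), (0.6, 0.174), (0.594, 0.172), (0.588, 0.172), (0.584, 0.165), (0.578, 0.161), (0.572, 0.164), (0.567, 0.158), (0.561, 0.159), (0.556, 0.151)] -0.007
258 [(0.617, 0.176), (0.612, 0.174), (0.609, 0.153), (0.598, 0.19), (0.591, 0.194), (0.591, 0.151), (0.586, 0.15), (0.579, 0.152), (0.573, 0.153), (0.567, 0.151), (0.561, 0.154), (0.555, 0.153)] -0.012
260 [(0.618, 0.171), (0.611, 0.178), (0.604, 0.187), (0.597, 0.196), (0.591, 0.196), (0.592, 0.15), (0.586, 0.148), (0.578, 0.162), (0.573, 0.152), (0.568, 0.15), (0.561, 0.155), (0.555, 0.155)] -0.018
262 [(0.619, 0.169), (0.611, 0.178), (0.603, 0.191), (0.597, 0.197), (0.591, 0.194), (0.591, 0.153), (0.
[... 198 characters left out ...]
), (0.586, 0.149), (0.577, 0.168), (0.572, 0.162), (0.567, 0.155), (0.561, 0.154), (0.555, 0.154)] -0.03
266 [(0.62, 0.163), (0.611, 0.18), (0.61, 0.151), (0.604, 0.146), (0.598, 0.15), (0.591, 0.152), (0.585, 0.153), (0.58, 0.148), (0.574, 0.152), (0.568, 0.147), (0.562, 0.147), (0.556, 0.15)] -0.036
268 [(0.622, 0.15), (0.612, 0.176), (0.606, 0.174), (0.6, 0.176), (0.595, 0.168), (0.589, 0.168), (0.584, 0.161), (0.58, 0.148), (0.574, 0.149), (0.568, 0.148), (0.562, 0.147), (0.556, 0.147)] -0.042
270 [(0.622, 0.15), (0.616, 0.15), (0.61, 0.15), (0.604, 0.147), (0.598, 0.145), (0.592, 0.145), (0.586, 0.146), (0.58, 0.148), (0.574, 0.149), (0.568, 0.15), (0.562, 0.147), (0.556, 0.149)] -0.048
```

View pics/f.png

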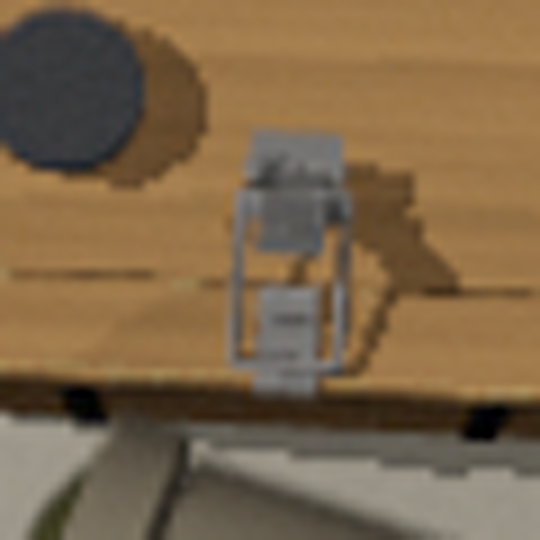

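The loop is over the keeper. Its bar is at about (290,365) in the crop, world x≈0.56, beyond the lip's end and down on the plate, with the lever still up. Next I'll bring the fingers in front of the lever.

```bash
python3 -m creep '[[4,0.1,0,0,0],[4,0.1,0,0,0],[3,0,-2,0,0],[0.6,0,-3,0,0],[0,0,-3,0,0]]'
python3 -m creep '[[1,0,0,0,0],[1,0,0,0,0],[1,0,0,0,0],[0.5,0,0.3,0,0],[0.5,0,0.3,0,0]]'
```

```text
time: 6.3
position: [0.5591, -0.0242, 0.1859]
orientation: [0.0, 1.0, -0.023, 0.0]
force: [-0.1, 1.1, -1.1]
gripper_width: 0.0
gripper_force: 0.0
time: 6.8
position: [0.5985, -0.0242, 0.1944]
orientation: [0.0, 1.0, -0.023, 0.001]
force: [-0.6, 0.7, -0.7]
gripper_width: -0.0
gripper_force: 0.4
```

```bash
python3 -m creep '[[0.5,0,0.2,0,0],[0.5,0,0.1,0,0],[0.5,0,0.1,0,0],[0.5,0,0,0,0],[0.4,0,-0.2,0,0]]'
python3 -m creep '[[0.5,0,-0.3,0,0],[0.5,0,-0.4,0,0],[0.4,0,-0.5,0,0],[0.3,0,-0.5,0,0],[0.2,0,-0.5,0,0]]'
```

```text
time: 7.3
position: [0.6222, -0.0242, 0.1955]
orientation: [0.0, 1.0, -0.023, 0.0]
force: [-0.9, -0.6, 0.7]
gripper_width: 0.0
gripper_force: 0.3
time: 7.8
position: [0.6418, -0.0244, 0.1738]
orientation: [0.0, 1.0, -0.023, 0.002]
force: [1.0, -0.7, 3.5]
gripper_width: 0.0002
gripper_force: 1.4
```

```bash
python3 -m creep '[[0.3,0,-0.3,0,0],[0.2,0,-0.3,0,0],[0,0,-0.2,0,0],[0,0,-0.2,0,0],[0,0,0,0,0]]'
```

```text
time: 8.3
position: [0.6459, -0.024, 0.1654]
orientation: [0.0, 1.0, -0.023, 0.001]
force: [-4.1, 0.6, 13.3]
gripper_width: -0.0001
gripper_force: 6.7
```

```bash
python3 -m creep '[[0,0,-0.1,0,0],[0,0,-0.1,0,0],[0,0,0,0,0],[0,0,2,0,0],[0,0,4,0,0]]'
python3 -m creep '[[-4,0,4,0,0],[-5,0,0,0,0],[-5,0,0,0,0],[-5,0,0,0,0],[-4,0,0,0,0]]'
python3 - <<'E'
from h import *
c,p,d=look("top");P=cloud(c,d);print(r.read_state()["position"],r.read_state()["force"])
for u in (256,262,268): print(u,[(round(float(P[v,u][0]),3),round(float(P[v,u][2]),3)) for v in range(144,190,2)])
im=cv2.resize(p[135:205,220:300],None,fx=8,fy=8,interpolation=cv2.INTER_CUBIC);cv2.imwrite("pics/g.png",im[:,:,::-1])
E
```

```text
time: 8.8
position: [0.6444, -0.0238, 0.2191]
orientation: [-0.001, 1.0, -0.023, -0.003]
force: [0.9, -0.1, -0.6]
gripper_width: 0.0001
gripper_force: 0.0
time: 9.3
position: [0.4175, -0.0236, 0.2564]
orientation: [-0.0, 1.0, -0.023, -0.0]
force: [-0.7, -0.7, 0.8]
gripper_width: 0.0002
gripper_force: 0.0
[ 0.41299819 -0.02267515  0.25634478] [-2.64610824  2.92721193  0.33319434]
256 [(0.684, 0.141), (0.676, 0.15), (0.67, 0.151), (0.663, 0.155), (0.658, 0.15), (0.652, 0.148), (0.646, 0.149), (0.637, 0.164), (0.631, 0.166), (0.626, 0.159), (0.62, 0.162), (0.613, 0.164), (0.608, 0.161), (0.602, 0.161), (0.596, 0.159), (0.59, 0.16), (0.585, 0.155), (0.58, 0.149), (0.574, 0.148), (0.568, 0.148), (0.562, 0.149), (0.556, 0.151), (0.553, 0.122)]
262 [(0.683, 0.145), (0.676, 0.151), (0.667, 0.166), (0.662, 0.162), (0.656, 0.163), (0.649, 0.166), (0.643, 0.165), (0.637, 0.168), (0.631, 0.163), (0.625, 0.165), (0.619, 0.167), (0.615, 0.153), (0.61, 0.147), (0.603, 0.151), (0.598, 0.151), (0.592, 0.149), (0.584, 0.163), (0.578, 0.166), (0.573, 0.153), (0.567, 0.153), (0.561, 0.154), (0.555, 0.154), (0.552, 0.131)]
268 [(0.683, 0.147), (0.677, 0.147), (0.67, 0.149), (0.664, 0.15), (0.659, 0.147), (0.653, 0.145), (0.646, 0.151), (0.638, 0.16), (0.631, 0.164), (0.626, 0.163), (0.619, 0.165), (0.613, 0.164), (0.608, 0.16), (0.602, 0.16), (0.596, 0.16), (0.591, 0.159), (0.586, 0.149), (0.579, 0.155), (0.421, 1.345), (0.568, 0.152), (0.562, 0.149), (0.556, 0.15), (0.551, 0.143)]
```

View pics/g.png

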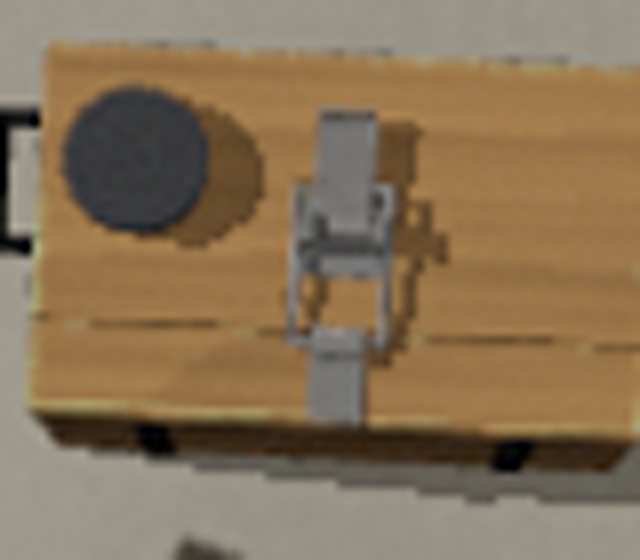

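The lever lies flat, with z≈0.165 along its full length. The bar is under the keeper's lip at about (340,342) in the crop, the shell is shut and the arm is clear.

```bash
python3 -c "
from workcell import r
print(r.hand_in())"
```

```text
the job is handed in; nothing more can be done
None
```

The case is latched shut and the job is handed in: the shell is closed, the loop's bar is under the keeper's lip, the lever is flat and the arm is clear; the hand-in gave no verdict, and I couldn't measure the keeper's draw directly.

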